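Fit a tuning rod and hold the loop probe over it

ROBOT

A 6-joint arm with a two-finger parallel gripper is mounted at the origin on the work surface. World frame = base frame: x ahead of the robot, y to its left, z up, the work surface at z = 0. Lengths are in m, angles in rad, forces in N, time in s.
With the tool pointing down it reaches from about 0.25 to 0.775 m from the base axis. Payload 4 kg.
Tool frame: the origin (TCP) lies midway between the tips of the shut fingers; the grasp point (between the pads) lies 19 mm behind it (robot.tcp_to_grasp is the distance from the TCP to the grasp point, in m); x points along the fingers, y is the direction in which the jaws open and shut, and the axes are right-handed (so a half turn about x gives the same grasp; the last joint's range is limited). The gripper opens to 94 mm and grips with 3 to 60 N. Pads are 16 mm wide; open, the fingers measure 119 mm over their backs; the gripper's body (75 mm by 177 mm) begins 78 mm behind the grasp point.
Start: joints at [1.086, 0.087, 1.371, -0, 1.684, -0.103], TCP at [0.205, 0.51, 0.206] pointing down, gripper open.
Joint ranges: [-3.1, 3.1], [-0.76, 2.03], [0.27, 2.55], [-1.08, 4.22], [0.17, 2.65], [-2.57, 2.57]. Speed limits (rad/s): [2.79, 2.79, 3.14, 3.14, 3.14, 3.14].

INTERFACE

Orientations are given as [roll, pitch, yaw] about the fixed x, y, z axes, in that order (R = Rz(yaw) Ry(pitch) Rx(roll)).
In Python, from bench import robot gives the robot as it stands.
- The arm moves only by the tool send_rows, never from a script. Its argument "increments" is a list of rows, each a list of 5 numbers: the opening, from -1 (shut) to 1 (fully open), so that 0 is half open, then the shift along the tool's x, y, z in m, then the turn about the tool's x in rad. In form: [[hand, tx, ty, tz, roll], ...]. A call has 1 to 5 rows; each row is the pose to reach, as a shift and turn from the pose commanded when the call began, along the tool's axes at that moment; what a row does not reach only later rows make up. A row lasts 1/12 s, in which the tool goes at most 41.7 mm and 7.16 degrees, less where a joint would pass 70% of its speed; a pose out of reach is approached as far as the arm can. A call with a gripper value outside its range is refused whole. The fingers move at their own pace and stop on an object; the grip force is fixed at half the most. Time passes only in rows, so rows that repeat a pose let the fingers close. It gives the time, the measured TCP pose, the force and the opening at its end, in the units of the state.
- robot.get_obs(): the state, without advancing time (a new reading comes with each control period).
- robot.snapshot(name): name is "scene" or "top"; returns a dict with "image" (480x640x3 uint8, red, green, blue), "intrinsics" (3x3 intrinsics, pixels), "world_from_camera" (4x4, takes a point from camera to world coordinates). Camera axes: x right, y down, z forward; pixel columns grow to the right and rows downward; lengths in m; the calibration is good to about 2 mm. A picture is of the moment at which its call begins. There is no depth.
- robot.close_job(): hands the job in, once; it reports no verdict.
The state is a dict: "time": time; "joint_positions": joint angles; "qvel": joint speeds; "joint_torque": joint torques, N m; "tool_pos": TCP position; "ee_rot": TCP orientation; "wrist_force": force on the tool from outside, world axes, zero at the start; "wrist_torque": the same for the moment, N m; "width": finger opening in m.
Only numpy, scipy, OpenCV 4.12 (cv2) and the standard library are available. Lean on these libraries where they do the work, as an engineer would, in place of code of your own. Each camera call takes 0.05 s, during which the arm holds its last target.

TASK

Push the brass-topped tuning rod down into the empty tuning bore of the cavity filter until its collar sits on the bushing, and let go of it. Then take the loop probe out of the stand, carry it across above the height of the stack of filters, and finish holding it upright and still with its loop centred just above the top of the rod, about 5 mm clear of it, the flat of the loop in line with the filter's long side. The loop must never touch the filter or the rod; do not bump the stack, and leave the other things on the bench where they are.

Things in the scene. Friction and masses are not known exactly. Their poses are not given: they have to be found in the camera images.
- bore (a point): Centre of the mouth of the empty tuning bore, 50 mm above the bench, on a square brass bushing (22 x 22 mm, 4 mm high) on the filter's lid; axes as the filter. The bore is 10.5 mm wide and 34 mm deep, straight down; two small contact springs 14 mm down resist the rod: a steady push of 2 to 10 N takes it past them, and they then keep it in place.
- filter: Cavity filter, bare aluminium bar 168 x 56 x 38 mm in a dark cradle; fixed. Origin on the bench under its middle; x along its long side, z up. Lid 46 mm above the bench; tuning screws stand 9 mm above it at x = -64, -32, 0, +64 mm on the centre line; the empty bore is at x = +32. A grey signal source (to x = -156) and a dark finned load (to x = +137), 39 mm high, are on its end ports.
- rod_grip (a point): The tuning rod: a point on its axis in its upright round brass grip, which is 12 mm thick and reaches from 22 mm below this point to 16 mm above. z up along the rod. At the start it stands in its well in the stand, collar on the stand's top, this point 76 mm above the bench; seated in the bore it is 26 mm above the bore's mouth. About 45 g.
- rod_top (a point): Centre of the top face of the tuning rod's grip, 16 mm above rod_grip; when the rod is seated this is 42 mm above the bore's mouth.
- probe_grip (a point): The loop probe: a point on its axis in its grey handle, which is 24 mm wide (x), 14 mm thick (y) and reaches from 35 mm below this point to 27 mm above. z up; the flat of the loop lies in the x-z plane. At the start it stands upright in its slot in the stand, on a black shoulder (28 x 18 x 5 mm) below the handle, this point 90 mm above the bench. About 70 g.
- loop_tip (a point): Lowest point of the probe's loop (a black ring 24 mm across, 4 mm thick, below the handle on a thin stem), 76 mm below probe_grip on the probe's axis; the loop hangs 36 mm below the shoulder, inside the stand.
- stand: Drilled beech block 150 x 60 x 50 mm on the bench, fixed; origin under its middle, x along its long side. The rod stands in a round well at x = -45 mm, the probe in a slot at x = +35 mm with its x along the stand's; two more wells are empty.
- stack: Stack of five finished filters, aluminium, 160 x 114 mm with the side connectors, 90 mm high, fixed, standing between the filter under test and the stand. Origin on the bench under its middle.
- open_body: Bystander: open milled filter body 60 x 112 x 26 mm with copper posts, loose on the bench; origin under its middle.
- wrench: Bystander: small steel wrench, 140 mm long, lying on the bench near the robot; loose.
- adapter: Bystander: steel coaxial adapter, 22 mm thick and 40 mm high, standing on the bench beyond the stack; loose.
- rod_tip (a point): Lowest point of the tuning rod, 56 mm below rod_grip. The white shank is 8 mm thick and 30 mm long, tapering over its last 5 mm; above it is a brass collar, 18 mm across and 4 mm thick, then the grip.

How it is judged:
On the way, in this order (a step that is already met when the one before it is completed fails the run):
1. the tuning rod is seated in the bore, collar on the bushing, and let go (horizontal distance between rod_grip and bore below 0.0035 m and z of rod_grip in the frame of bore between 0.022 and 0.029 m and angle between rod_grip's own z axis and vertical below 0.08 rad and contact force between the fingers and rod below 0.1 N), for 0.2 s.
2. the loop probe crosses past the stack held higher than its top (z of loop_tip in the frame of stack above 0.091 m and y of loop_tip in the frame of stack between -0.06 and 0.06 m and contact force between the fingers and probe above 0.5 N), for 0.05 s.
At the end, for the whole second after the job is handed in: Rod seated (3.5 mm sideways, 3 mm in height, 0.08 rad) and let go; probe held by the fingers alone, still, upright within 0.12 rad, loop's lowest point within 6 mm of the rod's axis and 1.5 to 10 mm above the rod's top, its flat within 0.2 rad of the filter's long side, touching nothing else (all of step 1 and horizontal distance between loop_tip and rod_top below 0.006 m and z of loop_tip in the frame of bore between 0.0435 and 0.052 m and angle between probe_grip's own z axis and vertical below 0.12 rad and angle between the x axis of probe_grip and the x axis of filter, either way round below 0.2 rad and linear speed of probe below 0.02 m/s and contact force between the fingers and probe above 0.5 N and contact force between probe and rod below 0.05 N and contact force between probe and filter below 0.05 N and contact force between probe and stand below 0.05 N and contact force between probe and stack below 0.05 N); the arm keeps its last pose, push and grip.
It fails at once if the probe touches the rod or the filter (contact force between probe and rod above 0.3 N or contact force between probe and filter above 0.3 N).
It fails at once if the stack is bumped (contact force between any of the arm, the fingers, probe, rod and stack above 2 N).
It fails at once if a bystander is moved by more than 15 mm (distance of any of open_body, wrench, adapter from where it was at the start of the episode above 0.015 m).
It also fails if it takes over 67 s, if anything falls off the work surface, if the arm or the gripper's body presses on something with over 40 N, if the wrist force passes 120 N, or if a joint passes its speed limit or range.

## Working session

There is one attempt and no reset: what is moved stays moved. The work goes in short steps, Python scripts to look and compute and a tool call to move; the robot and the scene stay as the last step left them, time stands still between calls to the robot, and variables do not carry over. Pictures are saved under pics/ and viewed, and the job is handed in when it is done.

Besides the shell and the picture viewer there is one more tool, called as name([rows], argument=value, ...), one row to a line, values as JSON. send_rows: Moves the arm, as the interface text tells. Its arguments: {"type":"object","properties":{"increments":{"type":"array"}},"required":["increments"]}

```bash
ls; mkdir -p pics; python3 - <<'E'
from bench import robot
import cv2,json,numpy as np
o=robot.get_obs(); print(o)
for n in("scene","top"):
    s=robot.snapshot(n); cv2.imwrite(f"pics/{n}0.png",s["image"][:,:,::-1]); print(n,s["intrinsics"],s["world_from_camera"])
    np.savez(f"pics/{n}0.npz",**s)
E
```

```text
pics
{'time': 0.0, 'joint_positions': array([ 1.08590588e+00,  8.79359000e-02,  1.37220084e+00,  8.70214097e-06,
        1.68360700e+00, -1.03117505e-01]), 'qvel': array([ 0.00153268,  0.00115529, -0.00104193,  0.00071356,  0.00121673,
        0.00064712]), 'joint_torque': array([-4.86513163e-04, -3.40193224e+01, -3.02423286e+01,  7.16740661e-02,
        3.29971220e-02, -1.80380493e-04]), 'tool_pos': array([0.20467119, 0.50992303, 0.20434172]), 'ee_rot': array([-1.67793453,  1.56864522, -2.05970651]), 'wrist_force': array([ 1.261727  ,  0.66908085, -0.91883974]), 'wrist_torque': array([-0.03073382, -0.03793674, -0.00531225]), 'width': 0.09409116553212897}
scene [[455.75209689   0.         313.85262753]
 [  0.         455.75209689 243.65070738]
 [  0.           0.           1.        ]] [[-0.39615566  0.76219757 -0.51197222  0.94390612]
 [ 0.91817458  0.3312906  -0.21726015  0.18025435]
 [ 0.00401642 -0.55614872 -0.83107308  0.6944467 ]
 [ 0.          0.          0.          1.        ]]
top [[603.10047441   0.         323.89708883]
 [  0.         603.10047441 243.94721297]
 [  0.           0.           1.        ]] [[-1.42895298e-02 -9.90639585e-01  1.35753537e-01  4.51317354e-01]
 [-9.99864399e-01  1.52681004e-02  6.16994985e-03 -3.48143252e-04]
 [-8.18489518e-03 -1.35646963e-01 -9.90723427e-01  1.11281616e+00]
 [ 0.00000000e+00  0.00000000e+00  0.00000000e+00  1.00000000e+00]]
```

View pics/scene0.png

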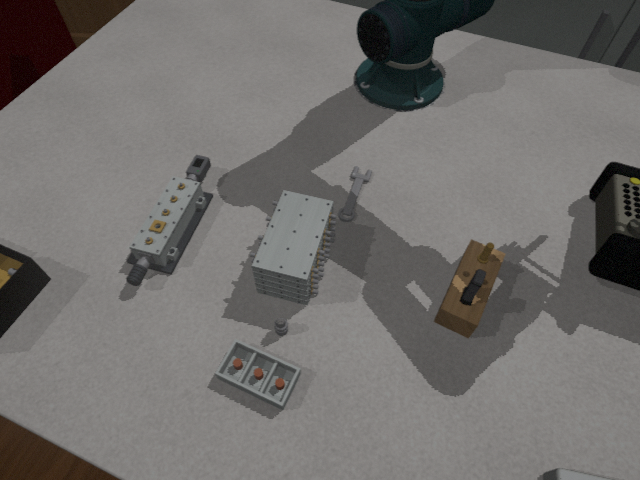

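View pics/top0.png

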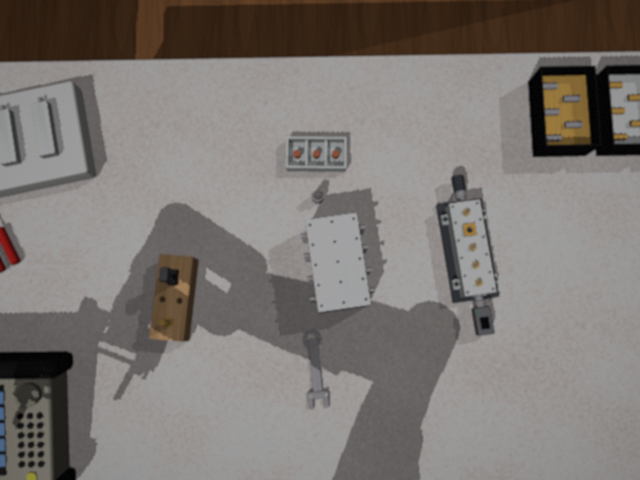

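The scene view shows the filter on the left (bushing near 157,227), the stack in the middle, and the stand on the right with the rod grip near (488,250) and the probe near (473,290). The top view shows the stand at (173,298), the stack at (338,262), the filter at (472,248) and the bushing near (470,230). I'll enlarge both.

```bash
python3 - <<'E'
import cv2
t=cv2.imread("pics/top0.png");s=cv2.imread("pics/scene0.png")
def c(im,x,y,w,h,n,k): cv2.imwrite(n,cv2.resize(im[y:y+h,x:x+w],None,fx=k,fy=k,interpolation=cv2.INTER_CUBIC))
c(t,130,240,80,110,"pics/t_stand.png",5); c(t,425,160,90,180,"pics/t_filt.png",3.3)
c(s,425,225,95,120,"pics/s_stand.png",5); c(s,115,145,110,145,"pics/s_filt.png",4)
E
```

```text
(no output)
```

View pics/t_stand.png

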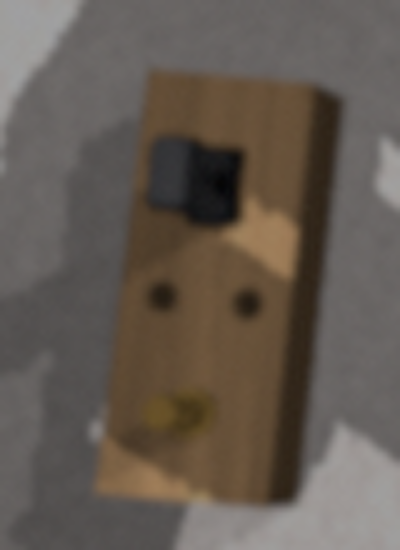

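View pics/t_filt.png

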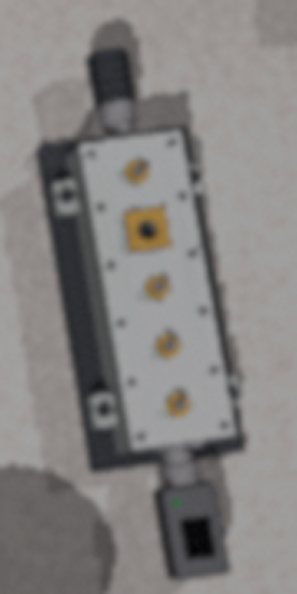

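View pics/s_stand.png

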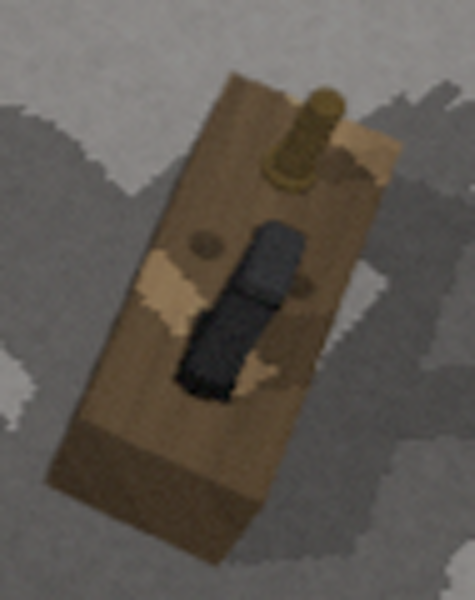

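View pics/s_filt.png

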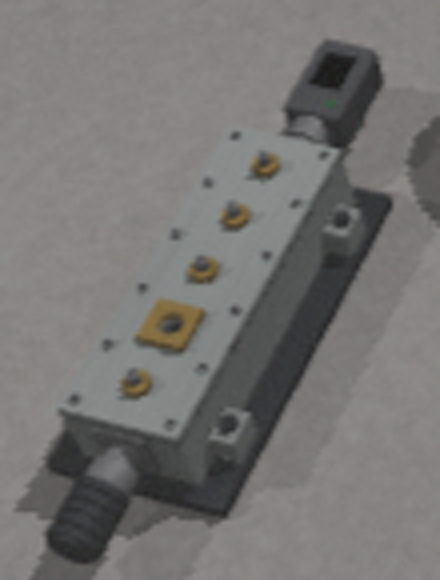

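```bash
cat > h.py <<'E'
import cv2,numpy as np
def load(n): 
    d=np.load(f"pics/{n}.npz"); return d["image"],d["intrinsics"],d["world_from_camera"]
def ray(K,T,p):
    v=T[:3,:3]@np.linalg.solve(K,[p[0],p[1],1.]); return T[:3,3],v/np.linalg.norm(v)
def plane(K,T,p,z):
    o,v=ray(K,T,p); return o+v*(z-o[2])/v[2]
def tri(r1,r2):
    A=[];b=[]
    for o,v in(r1,r2):
        P=np.eye(3)-np.outer(v,v);A.append(P);b.append(P@o)
    x=np.linalg.lstsq(np.vstack(A),np.hstack(b),rcond=None)[0]
    return x,[np.linalg.norm((np.eye(3)-np.outer(v,v))@(x-o)) for o,v in(r1,r2)]
def proj(K,T,P):
    q=np.linalg.inv(T)@np.r_[P,1]; q=K@q[:3]; return q[:2]/q[2]
def blobs(im,lo,hi,box,amin=4):
    x,y,w,h=box; hsv=cv2.cvtColor(im[y:y+h,x:x+w],cv2.COLOR_RGB2HSV)
    m=cv2.inRange(hsv,lo,hi); n,l,s,c=cv2.connectedComponentsWithStats(m)
    return [(s[i][4],c[i]+[x,y],s[i][:4]+[x,y,0,0]) for i in range(1,n) if s[i][4]>=amin]
E
python3 - <<'E'
from h import *
R={}
for n,box in(("top0",(435,190,70,110)),("scene0",(125,170,90,95))):
    im,K,T=load(n)
    for a,c,b in blobs(im,(12,110,60),(30,255,255),box):
        z=.05 if a>50 else .047
        print(n,a,c.round(2),b,plane(K,T,c,z).round(4))
        if a>50:R[n]=ray(K,T,c)
print("tri bushing",tri(R["top0"],R["scene0"]))
# stand
for n,box in(("top0",(145,310,45,25)),("scene0",(475,235,25,32))):
    im,K,T=load(n)
    for a,c,b in blobs(im,(18,150,30),(32,255,255),box): print(n,"rod",a,c.round(2),b)
f=lambda p,k,x,y:((p[0]+.5)/k-.5+x,(p[1]+.5)/k-.5+y)
it,Kt,Tt=load("top0");is_,Ks,Ts=load("scene0")
t=lambda p:f(p,5,130,240); s=lambda p:f(p,5,425,225)
for nm,a,b,z in(("rodtop",(160,413),(326,103),.092),("rodcollar",(198,413),(287,172),.052),("probetop",(174,171),(277,250),.117),("well1",(163,297),(206,245),.05),("well2",(247,303),(300,287),.05)):
    print(nm,plane(Kt,Tt,t(a),z).round(4),plane(Ks,Ts,s(b),z).round(4),tri(ray(Kt,Tt,t(a)),ray(Ks,Ts,s(b))))
for nm,a in(("c1",(150,70)),("c2",(318,90)),("c3",(272,503)),("c4",(97,493))): print(nm,plane(Kt,Tt,t(a),.05).round(4))
for nm,a in(("c1",(232,72)),("c2",(400,146)),("c3",(265,500)),("c4",(80,418))): print(nm,plane(Ks,Ts,s(a),.05).round(4))
E
```

```text
top0 7 [464.71 212.43] [464 210   3   5] [ 0.6505 -0.247   0.047 ]
top0 106 [469.21 229.06] [464 223  12  13] [ 0.6197 -0.2529  0.05  ]
top0 9 [471.   247.56] [470 245   4   5] [ 0.5869 -0.2553  0.047 ]
top0 8 [474. 265.] [473 263   3   5] [ 0.5556 -0.2591  0.047 ]
top0 9 [477.   282.11] [476 280   3   5] [ 0.5252 -0.2629  0.047 ]
scene0 10 [181.5 186.8] [179 185   5   4] [ 0.5263 -0.2655  0.047 ]
scene0 11 [174.36 199.18] [171 197   6   4] [ 0.5569 -0.2613  0.047 ]
scene0 13 [166.08 212.77] [163 210   6   5] [ 0.5894 -0.2576  0.047 ]
scene0 97 [157.34 225.87] [150 221  16  11] [ 0.6214 -0.2534  0.05  ]
scene0 14 [149.71 241.5 ] [147 239   6   5] [ 0.653  -0.2484  0.047 ]
tri bushing (array([ 0.62035724, -0.25386845,  0.04831217]), [np.float64(0.0006293958488110932), np.float64(0.000629395848810813)])
top0 rod 71 [165.96 322.13] [160 319  12   8]
rodtop [0.4625 0.2809 0.092 ] [0.464  0.2805 0.092 ] (array([0.46259686, 0.28105945, 0.090384  ]), [np.float64(0.0002972016866619047), np.float64(0.00029720168666184335)])
rodcollar [0.4628 0.2786 0.052 ] [0.4649 0.2807 0.052 ] (array([0.46271325, 0.28038447, 0.0486526 ]), [np.float64(0.0008554034088618476), np.float64(0.0008554034088617358)])
probetop [0.5419 0.2712 0.117 ] [0.5414 0.2734 0.117 ] (array([0.54173539, 0.27230527, 0.11701398]), [np.float64(0.0011271673724088712), np.float64(0.0011271673724089562)])
well1 [0.5035 0.2923 0.05  ] [0.502  0.2626 0.05  ] (array([0.50540342, 0.27470287, 0.06231557]), [np.float64(0.013988348503393049), np.float64(0.013988348503393084)])
well2 [0.501  0.2627 0.05  ] [0.5054 0.2939 0.05  ] (array([0.5003379 , 0.28120279, 0.03692007]), [np.float64(0.014921659911769018), np.float64(0.014921659911769318)])
c1 [0.5841 0.2988 0.05  ]
c2 [0.5761 0.2388 0.05  ]
c3 [0.4313 0.2527 0.05  ]
c4 [0.4356 0.3139 0.05  ]
c1 [0.4306 0.2553 0.05  ]
c2 [0.438  0.3138 0.05  ]
c3 [0.5837 0.2993 0.05  ]
c4 [0.5793 0.2405 0.05  ]
```

```bash
cat > g.py <<'E'
import sys,numpy as np
from scipy.spatial.transform import Rotation as Ro
from bench import robot
def go(x,y,zg,yaw):
    """deltas so that grasp point goes to x,y,zg, with jaw axis at world yaw (mod pi)"""
    o=robot.get_obs(); R=Ro.from_euler('xyz',o['ee_rot']).as_matrix()
    g=o['tool_pos']-.019*R[:,0]
    d=R.T@(np.array([x,y,zg])-g)
    j=np.arctan2(R[1,1],R[0,1]); r=-(yaw-j); r=(r+np.pi/2)%np.pi-np.pi/2
    print("t",round(o['time'],2),"grasp",g.round(4),"R",R.round(3).tolist(),"jaw",j.round(3),"w",round(o['width'],4),"F",o['wrist_force'].round(2))
    print("delta xyz",d.round(4),"roll",r.round(3), "q6",o['joint_positions'][5].round(2))
if __name__=="__main__": go(*map(float,sys.argv[1:5]))
E
python3 g.py .463 .281 .16 1.468
```

```text
t 0.1 grasp [0.2047 0.51   0.2234] R [[-0.001, 0.373, 0.928], [-0.002, 0.928, -0.373], [-1.0, -0.002, -0.0]] jaw 1.189 w 0.0941 F [-0.09  0.24  0.96]
delta xyz [ 0.0636 -0.1162  0.325 ] roll -0.279 q6 -0.1
```

send_rows([
  [1,0,-0.011,0.032,0],
  [1,0,-0.023,0.064,0],
  [1,0,-0.035,0.098,0],
  [1,0,-0.047,0.132,0],
  [1,0,-0.058,0.163,0],
])

```text
time: 0.52
tool_pos: [0.3355, 0.3943, 0.2049]
ee_rot: [-1.655, 1.57, -2.037]
wrist_force: [0.7, 0.6, 0.6]
width: 0.0939
```

send_rows([
  [1,0.012,-0.012,0.033,-0.06],
  [1,0.025,-0.024,0.066,-0.12],
  [1,0.038,-0.036,0.099,-0.18],
  [1,0.05,-0.048,0.132,-0.24],
  [1,0.064,-0.058,0.162,-0.279],
])

```text
time: 0.93
tool_pos: [0.4645, 0.2799, 0.1408]
ee_rot: [-0.86, 1.571, -0.96]
wrist_force: [0.1, 0.6, -0.3]
width: 0.0941
```

send_rows([
  [1,0,0,0,0],
  [1,0,0,0,0],
])

```text
time: 1.1
tool_pos: [0.4632, 0.2802, 0.1396]
ee_rot: [-2.725, 1.567, -2.831]
wrist_force: [-0.2, 0.9, -0.0]
width: 0.094
```

```bash
python3 g.py .463 .281 .080 1.468; python3 - <<'E'
from bench import robot
import cv2
for n in("scene","top"):
    s=robot.snapshot(n); im=s["image"][:,:,::-1]
    im=im[200:380,400:560] if n=="scene" else im[220:370,90:250]
    cv2.imwrite(f"pics/{n}1.png",cv2.resize(im,None,fx=3.2,fy=3.2,interpolation=cv2.INTER_CUBIC))
E
```

```text
t 1.1 grasp [0.4633 0.2802 0.1586] R [[-0.004, 0.106, 0.994], [-0.001, 0.994, -0.106], [-1.0, -0.002, -0.004]] jaw 1.464 w 0.094 F [-0.18  0.88 -0.  ]
delta xyz [ 0.0786  0.0009 -0.    ] roll -0.004 q6 -1.03
```

View pics/scene1.png

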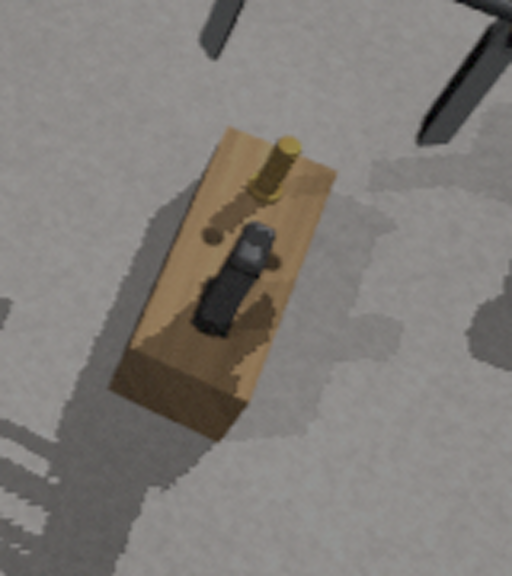

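View pics/top1.png

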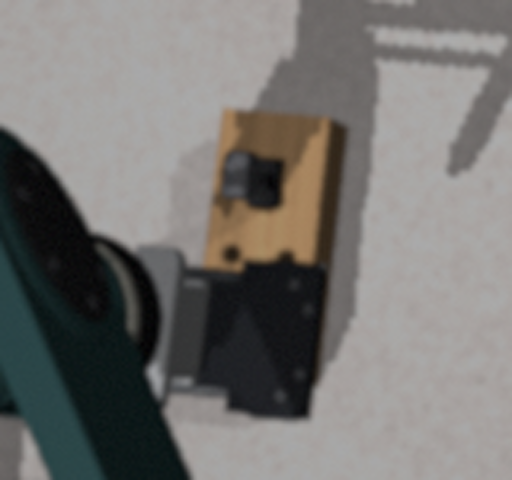

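The open fingers straddle the rod (grip top near (288,148) in the scene crop), clear of the probe. I'll go down and grip it.

send_rows([
  [1,0.02,0,0,0],
  [1,0.045,0.001,0,0],
  [1,0.068,0.001,0,0],
  [1,0.078,0.001,0,0],
  [1,0.078,0.001,0,0],
])

```text
time: 1.62
tool_pos: [0.4608, 0.283, 0.0612]
ee_rot: [-2.66, 1.566, -2.76]
wrist_force: [-0.9, -1.1, -0.6]
width: 0.0939
```

send_rows([
  [0,0,0,0,0],
  [-0.5,0,0,0,0],
  [-1,0,0,0,0],
  [-1,0,0,0,0],
  [-1,0,0,0,0],
])

```text
time: 2.03
tool_pos: [0.4641, 0.283, 0.0647]
ee_rot: [0.587, 1.569, 0.485]
wrist_force: [0.7, -1.0, -0.5]
width: 0.0642
```

send_rows([
  [-1,0,0,0,0],
  [-1,0,0,0,0],
  [-1,0,0,0,0],
  [-1,0,0,0,0],
])

```text
time: 2.37
tool_pos: [0.4634, 0.2826, 0.0635]
ee_rot: [1.548, 1.571, 1.445]
wrist_force: [0.1, 0.1, -0.5]
width: 0.0373
```

```bash
python3 g.py .463 .281 .18 1.468
```

```text
t 2.37 grasp [0.4634 0.2826 0.0825] R [[0.0, 0.103, 0.995], [0.0, 0.995, -0.103], [-1.0, 0.0, 0.0]] jaw 1.468 w 0.0373 F [ 0.15  0.14 -0.5 ]
delta xyz [-0.0975 -0.0016 -0.0003] roll -0.0 q6 -1.02
```

send_rows([
  [-1,0.001,-0.001,0,0],
  [-1,0.001,-0.001,0,0],
  [-1,0.001,-0.001,0,0],
  [-1,0.001,-0.001,0,0],
  [-1,0.001,-0.001,0,0],
])

```text
time: 2.78
tool_pos: [0.4632, 0.2817, 0.0624]
ee_rot: [-2.998, 1.571, -3.1]
wrist_force: [-0.4, 0.2, -0.7]
width: 0.0114
```

```bash
python3 g.py .463 .281 .18 1.468
```

```text
t 2.78 grasp [0.4632 0.2817 0.0814] R [[-0.0, 0.103, 0.995], [-0.0, 0.995, -0.103], [-1.0, -0.0, -0.0]] jaw 1.468 w 0.0114 F [-0.39  0.24 -0.7 ]
delta xyz [-0.0986 -0.0007 -0.0002] roll -0.0 q6 -1.03
```

send_rows([
  [-1,-0.01,0,0,0],
  [-1,-0.03,0,0,0],
  [-1,-0.06,0,0,0],
  [-1,-0.09,0,0,0],
  [-1,-0.12,0,0,0],
])

```text
time: 3.2
tool_pos: [0.463, 0.2816, 0.1843]
ee_rot: [2.487, 1.571, 2.384]
wrist_force: [0.6, 0.4, -0.8]
width: 0.0115
```

```bash
python3 g.py .6206 -.253 .20 1.70; python3 - <<'E'
from bench import robot
import cv2
for n in("scene",):
    s=robot.snapshot(n); im=s["image"][:,:,::-1]
    cv2.imwrite(f"pics/{n}2.png",cv2.resize(im[130:380,400:600],None,fx=2.4,fy=2.4,interpolation=cv2.INTER_CUBIC))
E
```

```text
t 3.2 grasp [0.463  0.2816 0.2033] R [[-0.0, 0.103, 0.995], [0.0, 0.995, -0.103], [-1.0, 0.0, -0.0]] jaw 1.468 w 0.0115 F [ 0.58  0.38 -0.76]
delta xyz [ 0.0033 -0.5156  0.2116] roll -0.232 q6 -1.03
```

View pics/scene2.png

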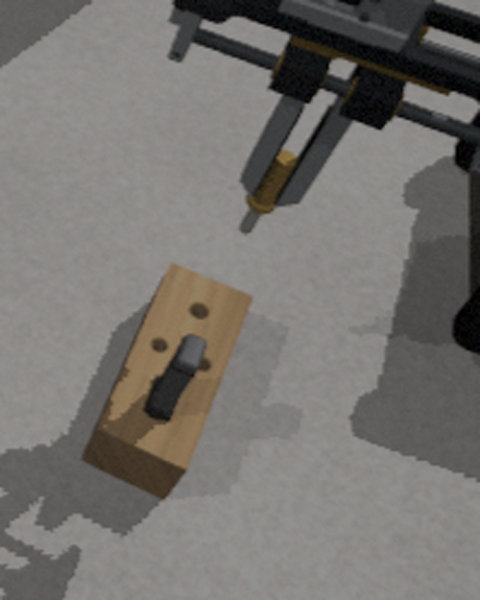

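The rod is out of its well, upright in the fingers (tip near (247,228)).

send_rows([
  [-1,0,-0.02,0.008,0],
  [-1,0,-0.056,0.023,0],
  [-1,0,-0.092,0.038,0],
  [-1,0,-0.128,0.053,0],
  [-1,0,-0.164,0.068,0],
])

```text
time: 3.67
tool_pos: [0.5144, 0.1101, 0.1831]
ee_rot: [0.287, 1.57, 0.185]
wrist_force: [0.8, 0.7, -0.3]
width: 0.0114
```

send_rows([
  [-1,0,-0.036,0.015,0],
  [-1,0,-0.072,0.03,0],
  [-1,0,-0.108,0.045,0],
  [-1,0,-0.144,0.06,0],
  [-1,0,-0.18,0.075,0],
])

```text
time: 4.08
tool_pos: [0.5706, -0.0771, 0.1831]
ee_rot: [0.137, 1.57, 0.034]
wrist_force: [-0.3, -0.1, -1.0]
width: 0.0112
```

send_rows([
  [-1,0,-0.036,0.015,-0.05],
  [-1,0,-0.072,0.03,-0.1],
  [-1,0,-0.108,0.044,-0.15],
  [-1,0,-0.14,0.057,-0.2],
  [-1,0,-0.158,0.064,-0.232],
])

```text
time: 4.5
tool_pos: [0.6179, -0.2431, 0.182]
ee_rot: [-1.811, 1.569, -1.682]
wrist_force: [-0.3, -0.1, 0.1]
width: 0.0112
```

send_rows([
  [-1,0,0,0,0],
  [-1,0,0,0,0],
])

```text
time: 4.67
tool_pos: [0.6175, -0.2398, 0.182]
ee_rot: [2.01, 1.57, 2.137]
wrist_force: [-0.1, 1.1, -0.1]
width: 0.0117
```

```bash
python3 g.py .6206 -.253 .13 1.70
```

```text
t 4.67 grasp [ 0.6176 -0.2398  0.201 ] R [[-0.001, -0.126, 0.992], [0.001, 0.992, 0.126], [-1.0, 0.001, -0.001]] jaw 1.698 w 0.0117 F [-0.11  1.13 -0.13]
delta xyz [ 0.071  -0.0136  0.0014] roll -0.002 q6 -2.15
```

send_rows([
  [-1,0.01,-0.006,0.001,0],
  [-1,0.03,-0.012,0.001,0],
  [-1,0.05,-0.014,0.001,0],
  [-1,0.06,-0.014,0.001,0],
  [-1,0.06,-0.014,0.001,0],
])

```text
time: 5.08
tool_pos: [0.6186, -0.2504, 0.1184]
ee_rot: [2.485, 1.564, 2.616]
wrist_force: [-0.3, 0.9, -1.2]
width: 0.0113
```

send_rows([
  [-1,0,0,0,0],
  [-1,0,0,0,0],
  [-1,0,0,0,0],
  [-1,0,0,0,0],
])

```text
time: 5.42
tool_pos: [0.6213, -0.2527, 0.1243]
ee_rot: [-0.565, 1.568, -0.435]
wrist_force: [-0.0, -0.9, 0.2]
width: 0.0114
```

```bash
python3 g.py .6206 -.253 .13 1.70;python3 - <<'E'
from bench import robot
import cv2,numpy as np
for n in("scene","top"):
    s=robot.snapshot(n); np.savez(f"pics/{n}3.npz",**s); im=s["image"][:,:,::-1]
    im=im[150:270,110:230] if n=="scene" else im[170:320,400:550]
    cv2.imwrite(f"pics/{n}3.png",cv2.resize(im,None,fx=4,fy=4,interpolation=cv2.INTER_CUBIC))
E
```

```text
t 5.42 grasp [ 0.6213 -0.2527  0.1433] R [[0.003, -0.129, 0.992], [-0.001, 0.992, 0.129], [-1.0, -0.002, 0.003]] jaw 1.7 w 0.0114 F [-0.03 -0.94  0.17]
delta xyz [ 0.0133 -0.0002 -0.0007] roll 0.0 q6 -2.17
```

View pics/scene3.png

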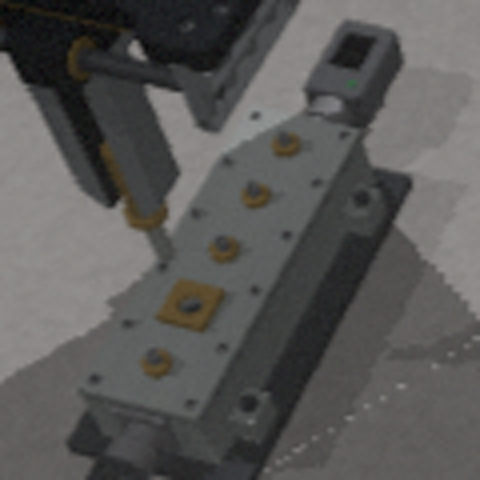

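View pics/top3.png

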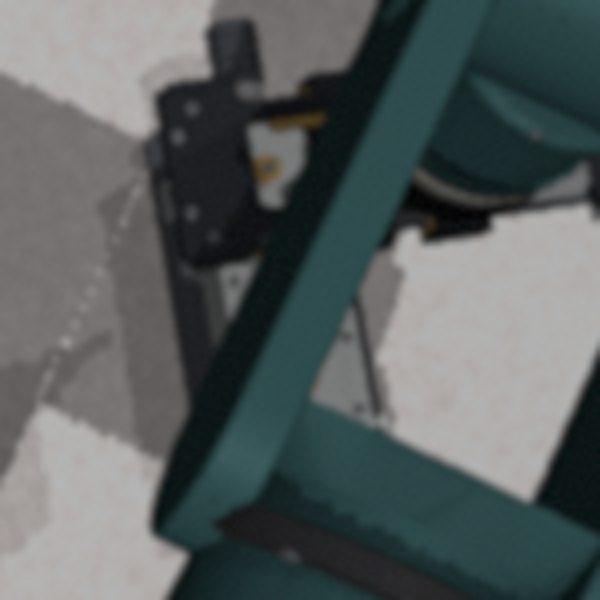

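```bash
python3 - <<'E'
from h import *
im,K,T=load("scene3")
for a,c,b in blobs(im,(12,110,40),(30,255,255),(125,180,50,70)): print(a,c.round(2),b)
f=lambda p:np.array(((p[0]+.5)/4-.5+110,(p[1]+.5)/4-.5+150))
g=np.array([.6210,-.2527,.1433])
for nm,dz in(("tip",-.061),("collar mid",-.029),("collar bot",-.031),("gripbot",-.027),("top",.011)): print(nm,(proj(K,T,g+[0,0,dz])-f((0,0)))*4)
print("bore pred",(proj(K,T,[.6206,-.253,.05])-f((0,0)))*4)
x=im[195:225,135:165,:]
cv2.imwrite("pics/z3.png",cv2.resize(x[:,:,::-1],None,fx=18,fy=18,interpolation=cv2.INTER_CUBIC))
E
```

```text
19 [137.26 190.58] [135 186   6  11]
6 [172.83 200.17] [171 199   4   3]
24 [145.17 204.  ] [142 200   9   7]
12 [165.92 213.  ] [163 211   6   4]
98 [157.12 225.94] [150 220  15  13]
13 [149.31 241.62] [146 239   6   5]
tip [171.20886933 259.55465893]
collar mid [148.36721297 211.62226744]
collar bot [149.84270913 214.71854287]
gripbot [146.88508725 208.51208011]
top [117.40300624 146.64499715]
bore pred [192.65855498 303.78166677]
```

View pics/z3.png

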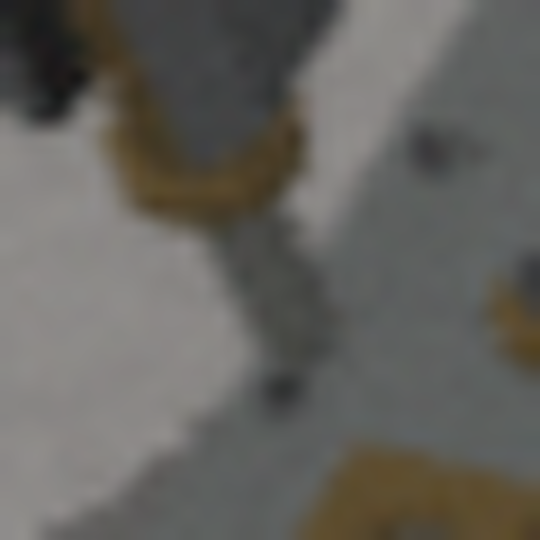

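send_rows([
  [-1,0.01,0,0,0],
  [-1,0.018,0,0,0],
  [-1,0.025,0,0,0],
  [-1,0.025,0,0,0],
  [-1,0.025,0,0,0],
])

```text
time: 5.93
tool_pos: [0.6197, -0.2523, 0.0957]
ee_rot: [2.514, 1.568, 2.643]
wrist_force: [0.3, 0.5, -0.8]
width: 0.0111
```

send_rows([
  [-1,0,0,0,0],
  [-1,0,0,0,0],
])

```text
time: 6.1
tool_pos: [0.6208, -0.2528, 0.0979]
ee_rot: [-0.442, 1.57, -0.313]
wrist_force: [0.1, 0.3, 0.5]
width: 0.0117
```

```bash
python3 g.py .6206 -.253 .08 1.70;python3 - <<'E'
from bench import robot
from h import *
ims=[]
for i in range(4):
    s=robot.snapshot("scene"); ims.append(s["image"].astype(float)); print(robot.get_obs()['tool_pos'].round(4))
im=np.mean(ims,0).astype(np.uint8); s["image"]=im; np.savez("pics/scene4.npz",**s)
cv2.imwrite("pics/z4.png",cv2.resize(im[195:240,135:175,::-1],None,fx=14,fy=14,interpolation=cv2.INTER_CUBIC))
E
```

```text
t 6.1 grasp [ 0.6207 -0.2528  0.1169] R [[0.001, -0.129, 0.992], [-0.0, 0.992, 0.129], [-1.0, -0.0, 0.001]] jaw 1.7 w 0.0117 F [0.1  0.3  0.45]
delta xyz [ 0.0369 -0.0002 -0.0002] roll -0.0 q6 -2.17
[ 0.6208 -0.2529  0.098 ]
[ 0.6208 -0.2528  0.0981]
[ 0.6208 -0.2528  0.0981]
[ 0.6207 -0.2528  0.098 ]
```

View pics/z4.png

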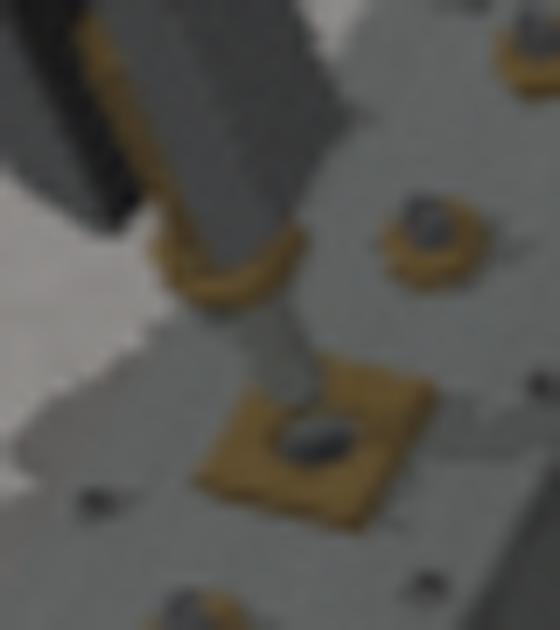

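send_rows([
  [-1,0.003,0,0,0],
  [-1,0.006,0,0,0],
  [-1,0.008,0,0,0],
  [-1,0.008,0,0,0],
  [-1,0.008,0,0,0],
])

```text
time: 6.72
tool_pos: [0.6203, -0.2525, 0.089]
ee_rot: [2.424, 1.57, 2.554]
wrist_force: [0.7, 0.3, -0.7]
width: 0.011
```

```bash
python3 g.py .6206 -.253 .08 1.70;python3 - <<'E'
from bench import robot
from h import *
ims=[]
for i in range(4):
    s=robot.snapshot("scene"); ims.append(s["image"].astype(float)); o=robot.get_obs(); print(o['tool_pos'].round(4),o['wrist_force'].round(2))
im=np.mean(ims,0).astype(np.uint8); s["image"]=im; np.savez("pics/scene5.npz",**s)
cv2.imwrite("pics/z5.png",cv2.resize(im[195:240,135:175,::-1],None,fx=14,fy=14,interpolation=cv2.INTER_CUBIC))
E
```

```text
t 6.72 grasp [ 0.6203 -0.2525  0.108 ] R [[-0.001, -0.129, 0.992], [0.0, 0.992, 0.129], [-1.0, 0.001, -0.001]] jaw 1.7 w 0.011 F [ 0.67  0.25 -0.73]
delta xyz [ 0.028  -0.0005  0.0002] roll 0.0 q6 -2.17
[ 0.6204 -0.2526  0.0892] [ 0.21  0.34 -1.08]
[ 0.6205 -0.2527  0.0894] [-0.31 -0.61 -0.64]
[ 0.6206 -0.2527  0.0896] [ 0.53  0.2  -0.5 ]
[ 0.6206 -0.2527  0.0896] [ 0.1   0.08 -0.01]
```

View pics/z5.png

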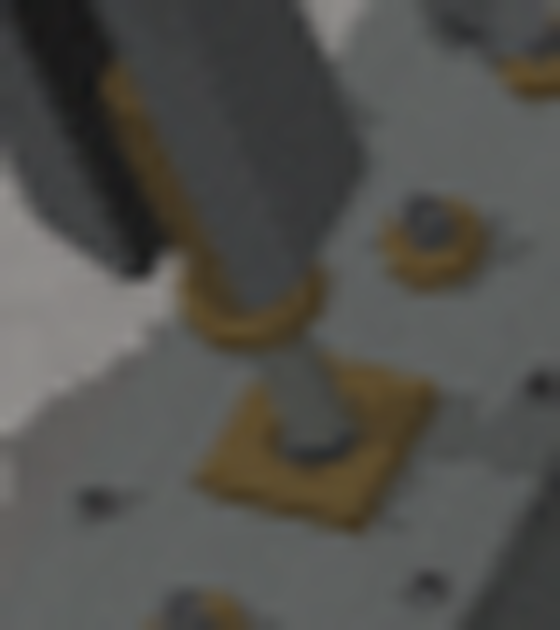

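send_rows([
  [-1,0.001,0,0.0007,0],
  [-1,0.003,0,0.0007,0],
  [-1,0.005,0,0.0007,0],
  [-1,0.006,0,0.0007,0],
  [-1,0.006,0,0.0007,0],
])

```text
time: 7.33
tool_pos: [0.6209, -0.2524, 0.0828]
ee_rot: [2.455, 1.57, 2.584]
wrist_force: [0.3, 0.4, -0.5]
width: 0.0114
```

```bash
python3 g.py .6206 -.253 .08 1.70;python3 - <<'E'
from bench import robot
from h import *
ims=[]
for i in range(3):
    s=robot.snapshot("scene"); ims.append(s["image"].astype(float)); o=robot.get_obs(); print(o['tool_pos'].round(4),o['wrist_force'].round(2))
im=np.mean(ims,0).astype(np.uint8); s["image"]=im; np.savez("pics/scene6.npz",**s)
cv2.imwrite("pics/z6.png",cv2.resize(im[195:240,135:175,::-1],None,fx=14,fy=14,interpolation=cv2.INTER_CUBIC))
E
```

```text
t 7.33 grasp [ 0.6209 -0.2524  0.1018] R [[-0.001, -0.129, 0.992], [0.001, 0.992, 0.129], [-1.0, 0.001, -0.001]] jaw 1.7 w 0.0114 F [ 0.26  0.38 -0.52]
delta xyz [ 0.0218 -0.0006 -0.0004] roll 0.0 q6 -2.17
[ 0.621  -0.2525  0.083 ] [ 0.18  0.64 -0.17]
[ 0.6211 -0.2525  0.0833] [-0.31  0.05 -0.1 ]
[ 0.6212 -0.2526  0.0834] [ 0.23 -0.4  -0.07]
```

View pics/z6.png

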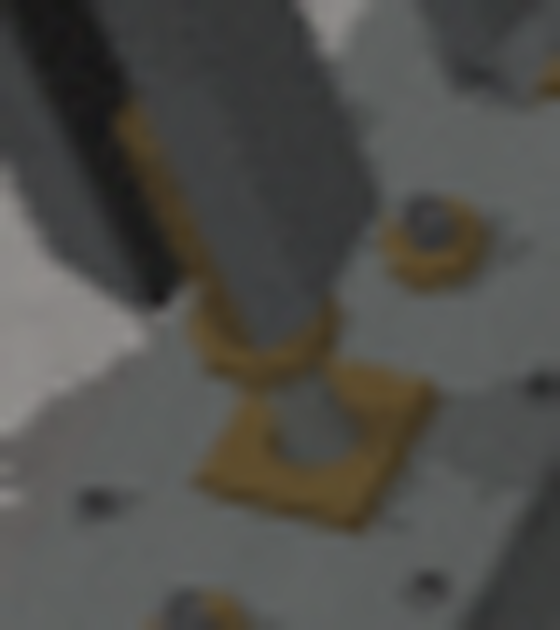

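The shank is inside the bore (around (318,435) in the zoom) with no side force. Now I'll push it down past the springs.

send_rows([
  [-1,0.003,0,0,0],
  [-1,0.006,0,0,0],
  [-1,0.009,0,0,0],
  [-1,0.012,0,0,0],
  [-1,0.014,0,0,0],
])

```text
time: 7.9
tool_pos: [0.6219, -0.2529, 0.0702]
ee_rot: [-0.52, 1.569, -0.391]
wrist_force: [-0.3, -0.9, 2.5]
width: 0.0115
```

send_rows([
  [-1,0.002,0,0,0],
  [-1,0.004,0,0,0],
  [-1,0.006,0,0,0],
  [-1,0.007,0,0,0],
  [-1,0.007,0,0,0],
])

```text
time: 8.32
tool_pos: [0.6217, -0.2528, 0.0624]
ee_rot: [-0.512, 1.57, -0.383]
wrist_force: [2.3, -1.1, 0.9]
width: 0.0115
```

```bash
python3 g.py .6206 -.253 .08 1.70;python3 - <<'E'
from bench import robot
from h import *
ims=[]
for i in range(3):
    s=robot.snapshot("scene"); ims.append(s["image"].astype(float)); o=robot.get_obs(); print(o['tool_pos'].round(4),o['wrist_force'].round(2))
im=np.mean(ims,0).astype(np.uint8); s["image"]=im; np.savez("pics/scene7.npz",**s)
cv2.imwrite("pics/z7.png",cv2.resize(im[195:240,135:175,::-1],None,fx=14,fy=14,interpolation=cv2.INTER_CUBIC))
E
```

```text
t 8.32 grasp [ 0.6216 -0.2528  0.0814] R [[0.001, -0.129, 0.992], [-0.0, 0.992, 0.129], [-1.0, -0.001, 0.001]] jaw 1.7 w 0.0115 F [ 2.32 -1.06  0.94]
delta xyz [ 0.0014 -0.0001 -0.0011] roll -0.0 q6 -2.17
[ 0.6216 -0.2528  0.0624] [ 2.35 -0.99  1.71]
[ 0.6216 -0.2528  0.0624] [ 2.31 -1.99  1.54]
[ 0.6216 -0.2528  0.0624] [ 3.08 -0.95  0.55]
```

View pics/z7.png

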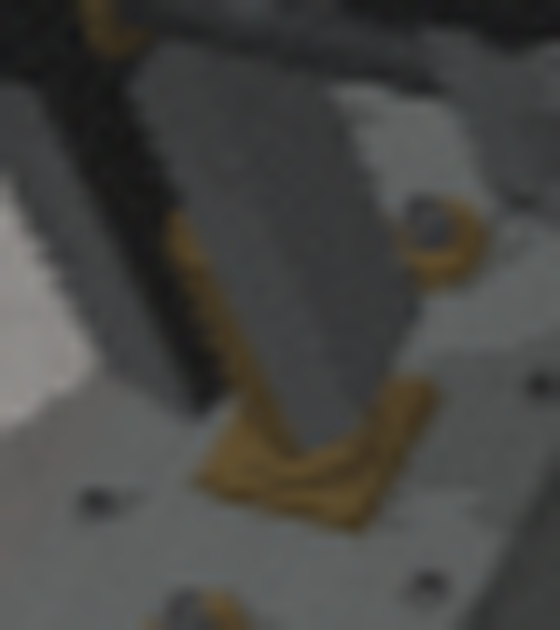

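send_rows([
  [-1,0.001,0,0.0005,0],
  [-1,0.002,0,0.0005,0],
  [-1,0.003,0,0.0005,0],
  [-1,0.003,0,0.0005,0],
  [-1,0.003,0,0.0005,0],
])

```text
time: 8.88
tool_pos: [0.6218, -0.2528, 0.0623]
ee_rot: [-0.877, 1.569, -0.747]
wrist_force: [-1.4, 0.2, 9.5]
width: 0.0115
```

```bash
python3 g.py .6206 -.253 .08 1.70
```

```text
t 8.88 grasp [ 0.6218 -0.2528  0.0813] R [[0.001, -0.129, 0.992], [-0.001, 0.992, 0.129], [-1.0, -0.001, 0.001]] jaw 1.7 w 0.0115 F [-1.4   0.23  9.46]
delta xyz [ 0.0013 -0.     -0.0012] roll 0.0 q6 -2.17
```

No descent under 9.5 N at exactly the expected height, so the collar is down. Releasing.

send_rows([
  [-1,-0.002,0,0,0],
  [0.3,-0.002,0,0,0],
  [0.3,-0.002,0,0,0],
  [0.3,-0.002,0,0,0],
  [0.3,-0.002,0,0,0],
])

```text
time: 9.3
tool_pos: [0.6208, -0.2519, 0.06]
ee_rot: [2.47, 1.568, 2.599]
wrist_force: [0.5, 0.6, -0.2]
width: 0.0346
```

send_rows([
  [0.3,0,0,0,0],
  [0.3,0,0,0,0],
  [0.3,0,0,0,0],
  [0.3,0,0,0,0],
])

```text
time: 9.63
tool_pos: [0.6216, -0.2525, 0.0614]
ee_rot: [2.217, 1.571, 2.347]
wrist_force: [-0.4, -0.7, -0.9]
width: 0.0597
```

send_rows([
  [0.3,-0.01,0,0,0],
  [0.3,-0.035,0,0,0],
  [0.3,-0.07,0,0,0],
  [0.3,-0.105,0,0,0],
  [0.3,-0.14,0,0,0],
])

```text
time: 10.05
tool_pos: [0.6214, -0.2524, 0.2038]
ee_rot: [-0.151, 1.57, -0.022]
wrist_force: [0.5, -0.2, 0.3]
width: 0.061
```

```bash
python3 g.py .542 .2727 .2 1.468;python3 - <<'E'
from bench import robot
from h import *
s=robot.snapshot("scene"); im=s["image"]; np.savez("pics/scene8.npz",**s)
cv2.imwrite("pics/z8.png",cv2.resize(im[175:255,115:205,::-1],None,fx=7,fy=7,interpolation=cv2.INTER_CUBIC))
E
```

```text
t 10.05 grasp [ 0.6214 -0.2524  0.2228] R [[0.0, -0.129, 0.992], [-0.0, 0.992, 0.129], [-1.0, -0.0, 0.0]] jaw 1.7 w 0.061 F [ 0.51 -0.22  0.35]
delta xyz [ 0.0228  0.5309 -0.0111] roll 0.232 q6 -2.17
```

View pics/z8.png

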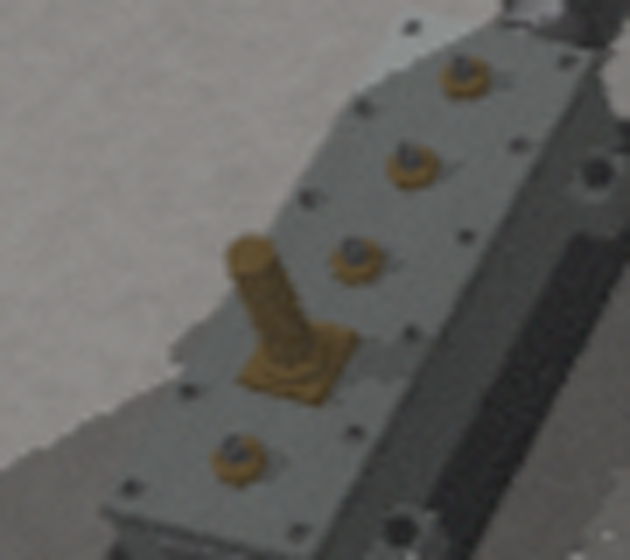

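The rod stands seated and upright (top near (251,248), collar on the bushing). Next is the probe.

send_rows([
  [0.3,0,0.025,0,0],
  [0.3,0,0.063,-0.001,0],
  [0.3,0,0.101,-0.002,0],
  [0.3,0,0.139,-0.003,0],
  [0.3,0,0.177,-0.004,0],
])

```text
time: 10.52
tool_pos: [0.5945, -0.0761, 0.2024]
ee_rot: [-0.183, 1.569, -0.055]
wrist_force: [0.9, 0.1, 0.6]
width: 0.0611
```

send_rows([
  [0.3,0,0.038,-0.001,0],
  [0.3,0,0.076,-0.002,0],
  [0.3,0,0.114,-0.003,0],
  [0.3,0,0.152,-0.003,0],
  [0.3,0,0.19,-0.004,0],
])

```text
time: 10.93
tool_pos: [0.5661, 0.1121, 0.2026]
ee_rot: [0.009, 1.569, 0.138]
wrist_force: [0.9, -0.8, 0.5]
width: 0.061
```

send_rows([
  [0.3,0,0.038,-0.001,0.05],
  [0.3,0,0.076,-0.002,0.1],
  [0.3,0.008,0.114,-0.003,0.15],
  [0.3,0.016,0.15,-0.003,0.2],
  [0.3,0.022,0.164,-0.003,0.232],
])

```text
time: 11.35
tool_pos: [0.5409, 0.2773, 0.1798]
ee_rot: [1.532, 1.568, 1.432]
wrist_force: [0.4, -0.5, -0.8]
width: 0.0609
```

send_rows([
  [0.3,0,0,0,0],
  [0.3,0,0,0,0],
  [0.3,0,0,0,0],
])

```text
time: 11.6
tool_pos: [0.5429, 0.2716, 0.1804]
ee_rot: [-0.162, 1.569, -0.265]
wrist_force: [0.1, -0.1, -0.3]
width: 0.0612
```

```bash
python3 g.py .542 .2727 .09 1.468;python3 - <<'E'
from bench import robot
from h import *
o=robot.get_obs()
s=robot.snapshot("scene"); im=s["image"]; np.savez("pics/scene9.npz",**s); print(robot.get_obs()['tool_pos'].round(4))
cv2.imwrite("pics/z9.png",cv2.resize(im[130:350,400:560,::-1],None,fx=2.7,fy=2.7,interpolation=cv2.INTER_CUBIC))
s=robot.snapshot("top"); print(robot.get_obs()['tool_pos'].round(4))
E
```

```text
t 11.6 grasp [0.5429 0.2716 0.1994] R [[0.001, 0.103, 0.995], [-0.0, 0.995, -0.103], [-1.0, -0.0, 0.001]] jaw 1.468 w 0.0612 F [ 0.09 -0.11 -0.32]
delta xyz [ 0.1094  0.001  -0.0011] roll -0.0 q6 -1.1
[0.5431 0.2713 0.1805]
[0.5432 0.2712 0.1806]
```

View pics/z9.png

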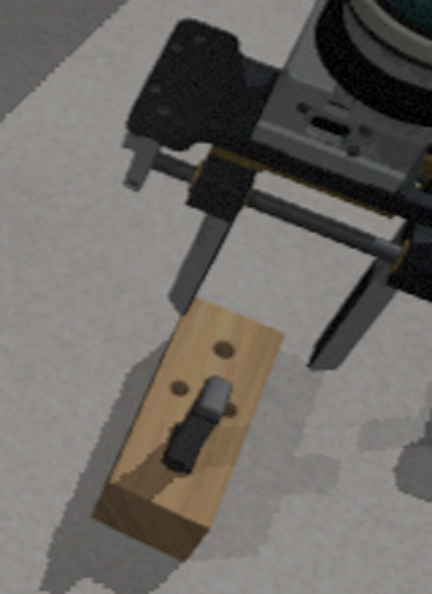

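The fingers straddle the probe's handle. Going down and gripping it.

send_rows([
  [0.3,0.02,0.0013,-0.001,0],
  [0.3,0.05,0.0013,-0.001,0],
  [0.3,0.08,0.0013,-0.001,0],
  [0.3,0.1,0.0013,-0.001,0],
  [0.3,0.109,0.0013,-0.001,0],
])

```text
time: 12.12
tool_pos: [0.5401, 0.2717, 0.0671]
ee_rot: [-2.62, 1.565, -2.725]
wrist_force: [-0.7, 0.4, 0.5]
width: 0.061
```

send_rows([
  [0,0,0,0,0],
  [-0.4,0,0,0,0],
  [-1,0,0,0,0],
  [-1,0,0,0,0],
  [-1,0,0,0,0],
])

```text
time: 12.53
tool_pos: [0.5427, 0.2744, 0.0725]
ee_rot: [0.495, 1.567, 0.392]
wrist_force: [-1.0, 0.1, 1.3]
width: 0.0313
```

send_rows([
  [-1,0,0,0,0],
  [-1,0,0,0,0],
  [-1,0,0,0,0],
  [-1,0,0,0,0],
])

```text
time: 12.87
tool_pos: [0.5417, 0.2743, 0.071]
ee_rot: [0.602, 1.57, 0.499]
wrist_force: [-0.9, -0.2, 1.8]
width: 0.0139
```

```bash
python3 g.py .542 .2727 .09 1.468
```

```text
t 12.87 grasp [0.5417 0.2743 0.09  ] R [[0.001, 0.102, 0.995], [0.0, 0.995, -0.102], [-1.0, 0.001, 0.001]] jaw 1.468 w 0.0139 F [-0.87 -0.18  1.81]
delta xyz [ 0.     -0.0015  0.0004] roll 0.0 q6 -1.09
```

send_rows([
  [-1,0,0,0,0],
  [-1,-0.01,0,0,0],
  [-1,-0.03,0,0,0],
  [-1,-0.055,0,0,0],
  [-1,-0.08,0,0,0],
])

```text
time: 13.28
tool_pos: [0.5407, 0.2737, 0.1507]
ee_rot: [-2.666, 1.568, -2.769]
wrist_force: [-0.5, 0.2, -0.6]
width: 0.014
```

send_rows([
  [-1,-0.02,0,0,0],
  [-1,-0.035,0,0,0],
  [-1,-0.045,0,0,0],
  [-1,-0.045,0,0,0],
  [-1,-0.045,0,0,0],
])

```text
time: 13.7
tool_pos: [0.5415, 0.274, 0.1955]
ee_rot: [0.519, 1.571, 0.416]
wrist_force: [0.2, 0.8, -1.4]
width: 0.0137
```

```bash
python3 g.py .6216 -.2528 .215 1.70;python3 - <<'E'
from bench import robot
from h import *
s=robot.snapshot("scene"); im=s["image"]; np.savez("pics/scene10.npz",**s)
cv2.imwrite("pics/z10.png",cv2.resize(im[130:350,400:600,::-1],None,fx=2.7,fy=2.7,interpolation=cv2.INTER_CUBIC))
E
```

```text
t 13.7 grasp [0.5415 0.274  0.2145] R [[0.0, 0.103, 0.995], [0.0, 0.995, -0.103], [-1.0, 0.0, 0.0]] jaw 1.468 w 0.0137 F [ 0.23  0.78 -1.38]
delta xyz [-5.000e-04 -5.158e-01  1.337e-01] roll -0.232 q6 -1.09
```

View pics/z10.png

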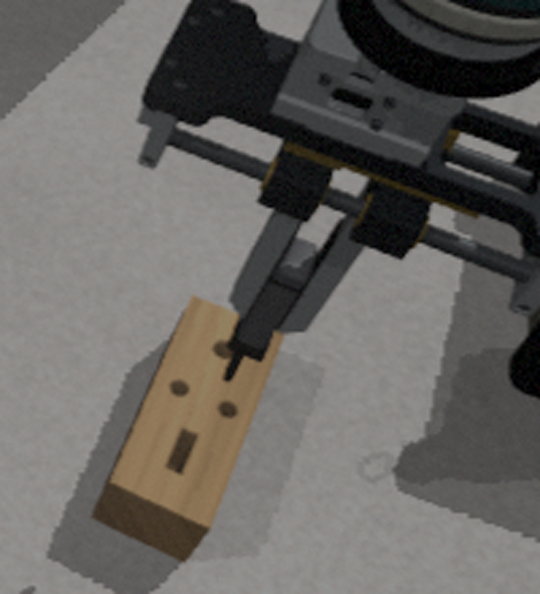

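The probe is out of the slot and hangs upright, with its loop near (232,370). Carrying it across at a loop-tip height of about 138 mm.

send_rows([
  [-1,0,-0.015,0.004,0],
  [-1,0,-0.042,0.011,0],
  [-1,0,-0.073,0.019,0],
  [-1,0,-0.104,0.027,0],
  [-1,0,-0.135,0.035,0],
])

```text
time: 14.17
tool_pos: [0.5615, 0.1348, 0.1932]
ee_rot: [-2.891, 1.567, -2.993]
wrist_force: [1.0, -0.1, -1.5]
width: 0.0138
```

send_rows([
  [-1,0,-0.031,0.008,0],
  [-1,0,-0.062,0.016,0],
  [-1,0,-0.093,0.024,0],
  [-1,0,-0.124,0.032,0],
  [-1,0,-0.155,0.04,0],
])

```text
time: 14.58
tool_pos: [0.5854, -0.0235, 0.1932]
ee_rot: [3.076, 1.567, 2.974]
wrist_force: [0.2, -0.7, -1.4]
width: 0.0141
```

send_rows([
  [-1,0,-0.031,0.008,0],
  [-1,0,-0.062,0.016,0],
  [-1,0,-0.093,0.024,0],
  [-1,0,-0.12,0.031,0],
  [-1,0,-0.14,0.037,0],
])

```text
time: 15.0
tool_pos: [0.6078, -0.1676, 0.1928]
ee_rot: [3.04, 1.567, 2.936]
wrist_force: [1.6, 0.7, -1.2]
width: 0.0136
```

send_rows([
  [-1,0,-0.02,0.005,-0.04],
  [-1,0,-0.04,0.01,-0.09],
  [-1,0,-0.06,0.015,-0.14],
  [-1,0,-0.075,0.019,-0.19],
  [-1,0,-0.082,0.021,-0.232],
])

```text
time: 15.42
tool_pos: [0.6203, -0.2509, 0.1924]
ee_rot: [2.716, 1.566, 2.845]
wrist_force: [-0.6, -0.1, -1.0]
width: 0.0136
```

send_rows([
  [-1,0,0,0,0],
  [-1,0,0,0,0],
  [-1,0,0,0,0],
  [-1,0,0,0,0],
])

```text
time: 15.75
tool_pos: [0.6211, -0.2479, 0.195]
ee_rot: [2.274, 1.57, 2.403]
wrist_force: [-0.0, -0.0, -0.5]
width: 0.0139
```

```bash
python3 g.py .6216 -.2528 .193 1.70
```

```text
t 15.75 grasp [ 0.6211 -0.2479  0.214 ] R [[-0.001, -0.129, 0.992], [0.001, 0.992, 0.129], [-1.0, 0.001, -0.001]] jaw 1.7 w 0.0139 F [-0.03 -0.01 -0.55]
delta xyz [ 0.021  -0.0049 -0.0001] roll 0.0 q6 -2.16
```

send_rows([
  [-1,0.005,-0.003,0,0],
  [-1,0.013,-0.005,0,0],
  [-1,0.02,-0.005,0,0],
  [-1,0.025,-0.005,0,0],
  [-1,0.027,-0.005,0,0],
])

```text
time: 16.17
tool_pos: [0.6211, -0.2534, 0.1662]
ee_rot: [2.492, 1.567, 2.622]
wrist_force: [0.5, 0.1, -1.1]
width: 0.0137
```

send_rows([
  [-1,0,0,0,0],
  [-1,0,0,0,0],
  [-1,0,0,0,0],
  [-1,0,0,0,0],
  [-1,0,0,0,0],
])

```text
time: 16.58
tool_pos: [0.6221, -0.254, 0.169]
ee_rot: [-0.51, 1.57, -0.381]
wrist_force: [-0.5, 0.2, -0.5]
width: 0.0138
```

```bash
python3 g.py .6216 -.2528 .1735 1.70;python3 - <<'E'
from bench import robot
from h import *
ims=[]
for i in range(3):
    s=robot.snapshot("scene"); ims.append(s["image"].astype(float))
o=robot.get_obs(); print(o['tool_pos'].round(4))
im=np.mean(ims,0).astype(np.uint8); s["image"]=im; np.savez("pics/scene11.npz",**s)
x,y,k=120,165,8
cv2.imwrite("pics/z11.png",cv2.resize(im[y:y+75,x:x+75,::-1],None,fx=k,fy=k,interpolation=cv2.INTER_CUBIC))
K,T=s["intrinsics"],s["world_from_camera"]
g=o['tool_pos']+[0,0,.019]
for nm,P in(("looptip",g+[0,0,-.076]),("shoulder bot",g+[0,0,-.040]),("rodtop",np.array([.6216,-.2528,.092])),("bore",np.array([.6216,-.2528,.05]))):
    print(nm,((proj(K,T,P)-[x,y]+.5)*k-.5).round(1))
E
```

```text
t 16.58 grasp [ 0.6221 -0.254   0.188 ] R [[0.001, -0.129, 0.992], [-0.0, 0.992, 0.129], [-1.0, -0.0, 0.001]] jaw 1.7 w 0.0138 F [-0.53  0.2  -0.53]
delta xyz [ 0.0145  0.0012 -0.0004] roll -0.0 q6 -2.17
[ 0.622  -0.2539  0.1688]
looptip [213.  313.3]
shoulder bot [157.5 197.6]
rodtop [247.3 373.2]
bore [304.  491.8]
```

View pics/z11.png

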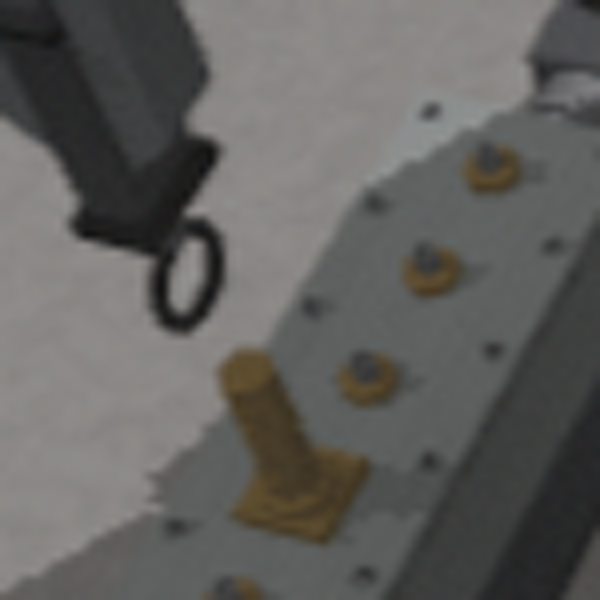

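send_rows([
  [-1,0.003,0.001,0,0],
  [-1,0.006,0.0024,0,0],
  [-1,0.009,0.0024,0,0],
  [-1,0.012,0.0024,-0.0004,0],
  [-1,0.0143,0.0024,-0.0004,0],
])

```text
time: 17.15
tool_pos: [0.6209, -0.2514, 0.1534]
ee_rot: [2.461, 1.57, 2.59]
wrist_force: [-0.1, 0.5, -1.3]
width: 0.0138
```

send_rows([
  [-1,0,0,0,0],
  [-1,0,0,0,0],
  [-1,0,0,0,0],
  [-1,0,0,0,0],
  [-1,0,0,0,0],
])

```text
time: 17.57
tool_pos: [0.6213, -0.2516, 0.1545]
ee_rot: [-0.43, 1.57, -0.301]
wrist_force: [-0.1, 0.2, -0.7]
width: 0.0137
```

```bash
cat > look.py <<'E'
import sys
from bench import robot
from h import *
n=sys.argv[1]
ims=[]
for i in range(3):
    s=robot.snapshot("scene"); ims.append(s["image"].astype(float))
o=robot.get_obs(); print(o['tool_pos'].round(4),abs(o['qvel']).max(),o['wrist_force'].round(2))
im=np.mean(ims,0).astype(np.uint8); s["image"]=im; np.savez(f"pics/scene{n}.npz",**s)
x,y,k=125,170,10
cv2.imwrite(f"pics/z{n}.png",cv2.resize(im[y:y+60,x:x+60,::-1],None,fx=k,fy=k,interpolation=cv2.INTER_CUBIC))
K,T=s["intrinsics"],s["world_from_camera"]
g=o['tool_pos']+[0,0,.019]
for nm,P in(("looptip",g+[0,0,-.076]),("loopcentre",g+[0,0,-.064]),("rodtop",np.array([.6216,-.2528,.092]))):
    print(nm,((proj(K,T,P)-[x,y]+.5)*k-.5).round(1))
E
python3 g.py .6216 -.2528 .1735 1.70; python3 look.py 12
```

```text
t 17.57 grasp [ 0.6213 -0.2516  0.1735] R [[0.001, -0.129, 0.992], [-0.0, 0.992, 0.129], [-1.0, -0.0, 0.0]] jaw 1.7 w 0.0137 F [-0.09  0.22 -0.73]
delta xyz [-0.     -0.0012  0.0001] roll -0.0 q6 -2.17
[ 0.6213 -0.2516  0.1543] 0.0010938729411221217 [-0.52  0.   -2.06]
looptip [257.1 397.8]
loopcentre [235.5 352.4]
rodtop [259.3 416.6]
```

View pics/z12.png

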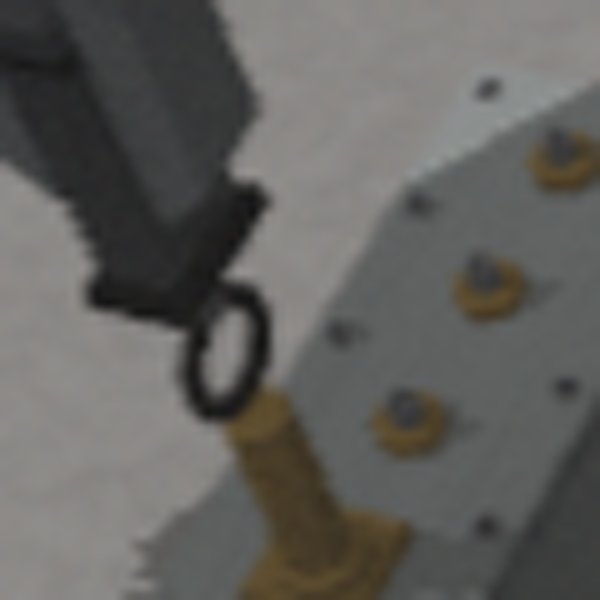

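The loop sits just above the rod. The ring centre is near (226,351), and a loop centred on the rod with a 5 mm gap should appear at (229,352), a difference of about 0.5 mm. The arm is still. Handing in.

```bash
python3 - <<'E'
from bench import robot
print(robot.close_job()); o=robot.get_obs(); print(o['time'],o['tool_pos'].round(4),o['width'],o['wrist_force'].round(2))
E
```

```text
the job is handed in; nothing more can be done
None
the job is handed in; nothing more can be done
```

I handed the job in at about 17.7 s of the 67 s allowed. The hand-in gave no verdict, so what follows rests on my own checks.

**Rod:** I took it from the stand and pushed it into the bore. Under a steady 9.5 N it stopped within about 0.1 mm of the height I expected for the collar on the bushing. I let go, and the picture afterwards showed it upright and seated.

**Probe:** I carried it across with the loop tip at about 138 mm, well above the 90 mm stack, and then lowered it over the rod. At the end the arm was still and the fingers read 13.7 mm open on the 14 mm handle. The jaws were lined up with my measured filter axis.

**Final clearance:** From the tool height, the loop tip is about 5 mm above the rod's top. In the last picture the loop lies within about 0.5 mm of the rod's axis, seen from the one camera that had a view.

**Checks that disagreed:**
- **Loop offset:** The loop showed about 1.8 mm to one side of where the tool pose put it, mostly in -y. I shifted the tool by about 1.2 mm to correct for this.
- **Shoulder:** A rougher look at the probe's shoulder suggested an offset nearer 3 mm; I put the difference down to noise.
- **Rod side force:** There was about 2 to 3 N of side load as the collar came down, so I eased the tool 0.5 mm in +x.

**Not checked:**
- **Top view:** The arm hid the filter and rod from the top camera earlier at this same spot, so I didn't use it for the final placing.
- **Stack and loose items:** I took no closing pictures of the stack or the loose items on the bench. The force readings during the carries stayed below about 2 N.

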